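# Scoop the lens caps from under the rod shelf and tip them into the tray

## Robot

A 6-joint arm with a two-finger parallel gripper is mounted at the origin on the work surface. World frame = base frame: x ahead of the robot, y to its left, z up, the work surface at z = 0. Lengths are in m, angles in rad, forces in N, time in s.
With the tool pointing down it reaches from about 0.225 to 0.875 m from the base axis. Payload 3.4 kg.
Tool frame: the origin (TCP) lies between the finger pads; the fingertips stand 14 mm ahead of it and the grasp point (between the pads) lies 5 mm behind it; z points along the fingers, y is the direction in which the jaws open and shut (so a half turn about z gives the same grasp; the last joint's range is limited). The gripper opens to 85 mm and grips with 20 to 120 N. Pads are 22 mm wide; open, the fingers measure 114 mm over their backs; the gripper's body (76 mm by 85 mm) begins 54 mm behind the grasp point. The pads swing forward as they close: fully open they stand 13 mm farther back than shut.
Start: joints at [-1.418, 0.276, 1.505, -0, 1.361, -0.121], TCP at [0.155, -0.554, 0.245] pointing down, gripper open.
Joint ranges: [-2.89, 2.89], [-0.75, 2.08], [0.22, 2.7], [-1.18, 4.32], [0.11, 2.71], [-2.7, 2.7]. Speed limits (rad/s): [2.57, 2.57, 3.14, 3.14, 3.14, 3.14].

## Interface

Orientations are given as a unit quaternion [w, x, y, z].
In Python, from rig import manip, get_image, job gives the robot as it stands. The module is installed in compiled form; this text tells all that it offers.
- The arm moves only by the tool step_arm, never from a script. Its argument "moves" is one flat list of numbers, 5 for each row, row after row: the shift along the tool's x, y, z as a fraction of full scale, then the turn about the tool's z as a fraction of full scale, then the gripper's target within -1 to 1 (shut at 1, half-way at 0, fully open at -1). In form: [dx, dy, dz, twist, hand, dx, dy, dz, twist, hand, ...]. A call has 1 to 5 rows; each row is the pose to reach, as a shift and turn from the pose commanded when the call began, along the tool's axes at that moment, turning the shorter way round; what a row does not reach only later rows make up. Full scale, the value 1, is 500 mm for a shift and pi rad for a turn. A row lasts 1/10 s, in which the tool goes at most 50 mm and 8.59 degrees, less where a joint would pass 70% of its speed; a pose out of reach is approached as far as the arm can. A call with a number of a shift or a turn outside -1 to 1 is refused whole. A call with a gripper value outside its range is refused whole. The fingers move at their own pace and stop on an object; "force" is the grip in N (left out, the last holds). Time passes only in rows, so rows that repeat a pose let the fingers close. It gives the time, the measured TCP pose, the force and the opening at its end, in the units of the state.
- manip.get_state(): the state, without advancing time (a new reading comes with each control period).
- get_image(name): name is "scene" or "top" or "wrist"; returns a dict with "frame" (420x560x3 uint8, blue, green, red), "fx", "fy", "cx", "cy" (pixels), "rvec" (rotation vector, rad) and "tvec" (3), from world to camera coordinates, as OpenCV has them; the wrist camera has in their place "T_tool_cam" (4x4, takes a point from camera to tool coordinates, whose origin is the TCP and whose axes are the flange's). Camera axes: x right, y down, z forward; pixel columns grow to the right and rows downward; lengths in m; the calibration is good to about 2 mm. The wrist camera is an equidistant fisheye: a pixel r from the principal point sees the ray r / f radians off the axis. A picture is of the moment at which its call begins: read the wrist's pose just before it. There is no depth.
- job.sign_off(): hands the job in, once; it reports no verdict.
The state is a dict: "clock": time; "qpos": joint angles; "qd": joint speeds; "effort": joint torques, N m; "position": TCP position; "ee_rot": TCP orientation; "contact_force": force on the tool from outside, world axes, zero at the start; "moment": the same for the moment, N m; "width": finger opening in m.
Only numpy, scipy, OpenCV 4.12 (cv2) and the standard library are available. Lean on these libraries where they do the work, as an engineer would, in place of code of your own. Each camera call takes 0.05 s, during which the arm holds its last target. There are 200 camera calls.

## Task

Two round lens caps have slipped under the overhanging lip of the rod shelf: hold the flat scoop by its handle, slide it in under the lip until both caps lie on its pan together, bring them out on the lifted scoop and tip them into the grey tray. Then put the empty scoop down flat on the bench, clear of the tray and out from under the shelf. Leave the long cover lying under the shelf where it is and do not knock the white bottle over.

Things in the scene. Friction and masses are not known exactly. Their poses are not given: they have to be found in the camera images.
- scoop: Loose aluminium scoop 170 x 170 mm, 0.25 kg. Origin: centre of the pan's underside; x to the open front edge (x = +85 mm), z up. Pan 3 mm thick, thinning to 1.5 mm over the last 35 mm; 166 mm between side walls 19 mm high that end 28 mm short of the front edge; back wall 25 mm. Polished: caps slide on it once it is tipped 12 to 19 degrees (40 empties it fast). Starts flat on the bench.
- scoop_grip (a point): Where to grip the scoop: 85 mm above the pan's underside in its upright black handle at x = -70 mm, y = 0 of the scoop. The handle is a slab 14 mm thick along the scoop's x, 36 mm wide along its y, reaching up to 105 mm. Axes as the scoop's. Gripped on its broad faces (closing along x) the pan cannot pitch.
- cap_a_mid (a point): Loose round black plastic lens cap, 60 mm diameter, 24 mm high with a 32 mm round boss on top, 0.06 kg; the point is its centre, 12 mm above its underside. The lower rim is bevelled (4.5 mm high, 11 mm deep), so that a thin edge on the bench goes under it. Lies flat on the bench under the shelf, at one side of cap_b.
- cap_b_mid (a point): The second, identical lens cap, in the middle under the shelf; the point is its centre. The two cap centres are 74 to 93 mm apart, side by side along the shelf.
- cover_mid (a point): Loose long black plastic cover, 70 x 40 x 19 mm, the point is its centre. Lies on the bench under the shelf on the other side of cap_b from cap_a, its length pointing inwards. To be left alone.
- shelf: Fixed shelf of steel rods, 320 mm wide (its y). Origin: on the bench under the middle of the front lip; x points inwards under the overhang, roughly away from the robot. Free height under the lip 56 mm; lip top and rods at 70 mm. At x = 100 mm a back stop 24 mm high spans the width: it holds the caps while the scoop goes under them. End plates at y = +-158 mm. Stock over x = 130 mm, up to 115 mm.
- tray: Open grey plastic tray fixed on the bench, 200 mm (its x) by 230 mm (its y), 40 mm high, walls and floor 5 mm thick. Origin: centre of its underside. Its x points roughly away from the robot.
- bottle: Closed white bottle, 60 mm diameter, 150 mm high, loose on the bench beyond the tray. Origin at the centre of its underside.
Things that resemble listed ones, but are neither listed nor needed, are in the scene too. What is shaped like the part that bears cap_a_mid but orange is not meant.

How it is judged:
On the way, in this order (a step that is already met when the one before it is completed fails the run):
1. both caps lie on the scoop's pan together, its front edge still under the shelf (the scoop's centre less than 85 mm in front of the lip) (x of cap_a_mid in the frame of scoop between -0.07 and 0.072 m and y of cap_a_mid in the frame of scoop between -0.068 and 0.068 m and z of cap_a_mid in the frame of scoop between 0.008 and 0.045 m and x of cap_b_mid in the frame of scoop between -0.07 and 0.072 m and y of cap_b_mid in the frame of scoop between -0.068 and 0.068 m and z of cap_b_mid in the frame of scoop between 0.008 and 0.045 m and x of scoop in the frame of shelf above -0.085 m), for 0.05 s.
2. the scoop, with both caps on it, is out from under the shelf (its centre more than 70 mm in front of the lip) and lifted, its pan centre over 30 mm above the bench (x of cap_a_mid in the frame of scoop between -0.07 and 0.072 m and y of cap_a_mid in the frame of scoop between -0.068 and 0.068 m and z of cap_a_mid in the frame of scoop between 0.008 and 0.045 m and x of cap_b_mid in the frame of scoop between -0.07 and 0.072 m and y of cap_b_mid in the frame of scoop between -0.068 and 0.068 m and z of cap_b_mid in the frame of scoop between 0.008 and 0.045 m and x of scoop in the frame of shelf below -0.07 m and height (world z) of scoop above 0.03 m), for 0.1 s.
3. both caps are in the tray (x of cap_a_mid in the frame of tray between -0.095 and 0.095 m and y of cap_a_mid in the frame of tray between -0.11 and 0.11 m and z of each of cap_a_mid, cap_b_mid in the frame of tray below 0.055 m and x of cap_b_mid in the frame of tray between -0.095 and 0.095 m and y of cap_b_mid in the frame of tray between -0.11 and 0.11 m), for 0.1 s.
At the end, for the whole second after the job is handed in: Both caps in the tray (centres inside its walls, under 55 mm up); the scoop at rest flat on the bench (tilt under 0.06 rad, underside under 6 mm up), centre over 170 mm from the tray's and out of the shelf: 70 mm before its lip, 230 mm to a side of its middle, or 325 mm behind the lip (all of step 3 and height (world z) of scoop below 0.006 m and angle between scoop's own z axis and vertical below 0.06 rad and horizontal distance between scoop and tray above 0.17 m and (x of scoop in the frame of shelf below -0.07 m or x of scoop in the frame of shelf above 0.325 m or y of scoop in the frame of shelf below -0.23 m or y of scoop in the frame of shelf above 0.23 m) and linear speed of scoop below 0.02 m/s); the robot touches nothing.
It fails at once if the long cover is shifted by more than 25 mm (distance of cover_mid from where it was at the start of the episode above 0.025 m).
It fails at once if the bottle is knocked over (angle between bottle's own z axis and vertical above 0.6 rad).
It also fails if it takes over 61 s, if anything falls off the work surface, if the arm or the gripper's body presses on something with over 40 N, if the wrist force passes 120 N, or if a joint passes its speed limit or range.

## Working session

There is one attempt and no reset: what is moved stays moved. The work goes in short steps, Python scripts to look and compute and a tool call to move; the robot and the scene stay as the last step left them, time stands still between calls to the robot, and variables do not carry over. Pictures are saved under pics/ and viewed, about 8 in all and at most 12, crops included, and the job is handed in when it is done.

Besides the shell and the picture viewer there is one more tool, called after "Emit:" as name(argument=value, ...) on one line, values as JSON. step_arm: Moves the arm, as the interface text tells. Its arguments: {"type":"object","properties":{"moves":{"type":"array","items":{"type":"number","minimum":-1,"maximum":1}},"force":{"type":"number"}},"required":["moves"]}

```bash
mkdir -p pics; cat > h.py <<'E'
import numpy as np, cv2
from rig import manip, get_image, job
from scipy.spatial.transform import Rotation as R
import pickle
def snap(n,f):
    s=manip.get_state(); d=get_image(n); d['state']=s; cv2.imwrite(f'pics/{f}.png',d['frame']); pickle.dump(d,open(f'pics/{f}.pkl','wb')); return d
def load(f): return pickle.load(open(f'pics/{f}.pkl','rb'))
def ray(d,px):
    px=np.array(px,float)
    if 'rvec' in d:
        M=cv2.Rodrigues(np.array(d['rvec'],float))[0]; t=np.array(d['tvec'],float).ravel()
        v=np.array([(px[0]-d['cx'])/d['fx'],(px[1]-d['cy'])/d['fy'],1.]); return -M.T@t, M.T@v
    a=np.array([(px[0]-d['cx'])/d['fx'],(px[1]-d['cy'])/d['fy']]); th=np.hypot(*a)
    v=np.r_[a/max(th,1e-9)*np.sin(th),np.cos(th)]
    T=np.array(d['T_tool_cam']); q=d['state']['ee_rot']; W=R.from_quat([q[1],q[2],q[3],q[0]]).as_matrix()
    return np.array(d['state']['position'])+W@T[:3,3], W@T[:3,:3]@v
def at(d,px,z):
    o,v=ray(d,px); return o+v*(z-o[2])/v[2]
def proj(d,P):
    P=np.atleast_2d(np.array(P,float))
    K=np.array([[d['fx'],0,d['cx']],[0,d['fy'],d['cy']],[0,0,1.]])
    return cv2.projectPoints(P,np.array(d['rvec'],float),np.array(d['tvec'],float),K,None)[0][:,0]
E
python3 - <<'E'
from h import *
a=snap('scene','s0');b=snap('top','t0')
print(manip.get_state())
im=np.hstack([a['frame'],b['frame']])
for d in(a,b): print(d['fx'],d['cx'],d['cy'],ray(d,(280,210)))
E
```

```text
{'clock': 0.1, 'qpos': array([-1.41802814e+00,  2.76523244e-01,  1.50597153e+00,  3.00845013e-06,
        1.36069827e+00, -1.21012584e-01]), 'qd': array([-0.00106198, -0.00129891, -0.00406945, -0.00279592,  0.00043412,
       -0.00059557]), 'effort': array([ 1.71119271e-03, -4.17699230e+01, -2.46404493e+01, -2.65147755e-04,
        5.82951237e-03, -9.33542992e-06]), 'position': array([ 0.15538755, -0.55315921,  0.24454499]), 'ee_rot': array([-8.00117642e-04,  9.90644859e-01,  1.36462900e-01, -1.12340961e-05]), 'contact_force': array([ 0.14383203, -0.84364618, -0.07543652]), 'moment': array([-0.03504309, -0.04570294, -0.01909975]), 'width': 0.08525163761931476}
500.08396779021155 280.95082820472624 206.68936927344694 (array([1.09316581, 0.89369836, 1.01501913]), array([-0.37691017, -0.64581858, -0.66400642]))
439.2560393539814 278.6101098555541 213.10493033910618 (array([ 0.47151303, -0.01403055,  1.0990087 ]), array([ 0.08293561, -0.01688516, -0.99644195]))
```

View pics/s0.png

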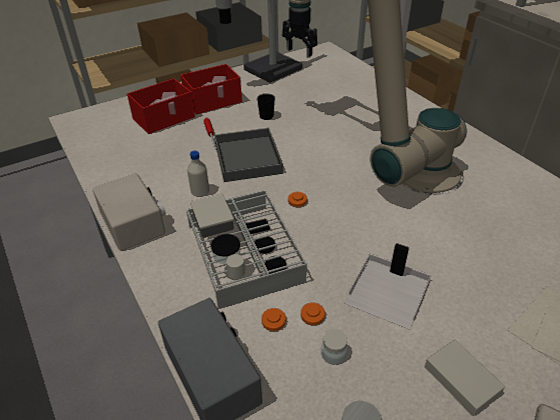

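View pics/t0.png

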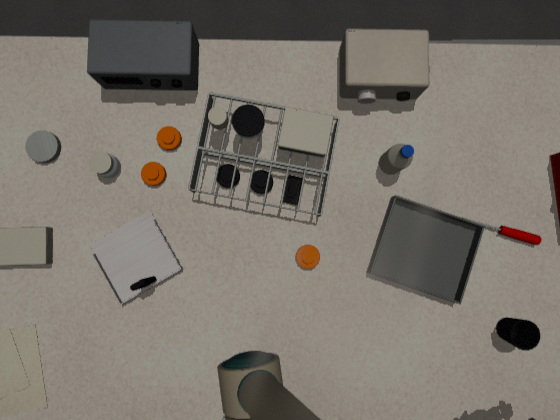

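Candidates, by top-view pixel:
- **Caps:** black discs under the rods at (228,176) and (262,182). The large black disc at (248,120) lies on the stock. The orange discs at (169,138), (153,174) and (308,257) are decoys.
- **Cover:** black rectangle at (293,188).
- **Tray:** grey, at (425,250), with a red-handled item behind it.
- **Bottle:** (400,157). The grey jar at (107,166) is a decoy.
- **Scoop:** (136,262).

Next, one close crop to check the choice.

```bash
python3 - <<'E'
from h import *
b=load('t0')['frame']
A=cv2.resize(b[85:235,180:350],None,fx=4,fy=4,interpolation=cv2.INTER_CUBIC)
cv2.imwrite('pics/c1.png',A[:600,:680])
B=cv2.resize(b[205:310,85:190],None,fx=4,fy=4,interpolation=cv2.INTER_CUBIC)
C=cv2.resize(b[190:310,360:490],None,fx=3,fy=3,interpolation=cv2.INTER_CUBIC)
out=np.zeros((420,810,3),np.uint8); out[:420,:420]=B; out[:360,420:810]=C
cv2.imwrite('pics/c2.png',out[:,:800])
E
```

```text
(no output)
```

View pics/c1.png

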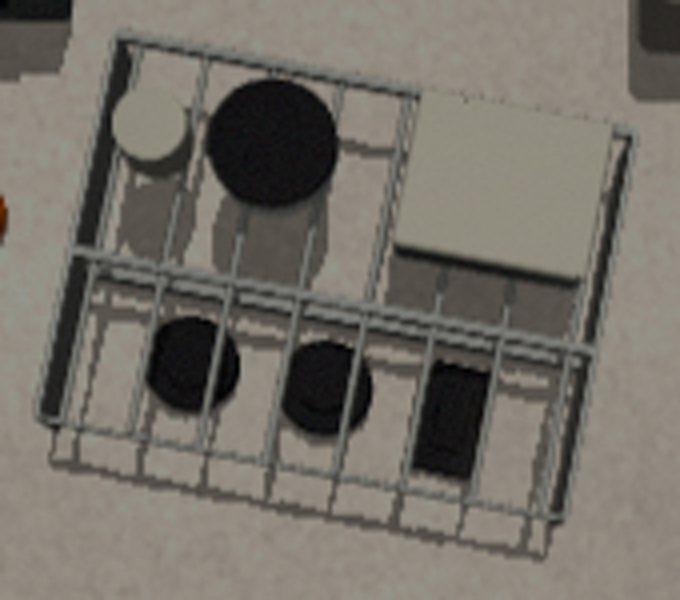

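View pics/c2.png

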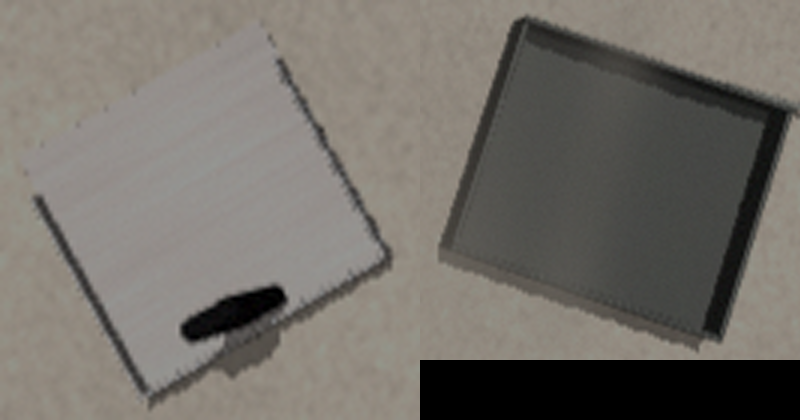

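```bash
cat > m.py <<'E'
from h import *
d=load('t0')
c=lambda u,v,s,ox,oy:((u+.5)/s-.5+ox,(v+.5)/s-.5+oy)
S=lambda u,v:c(u,v,4,180,85)
G=lambda u,v:c(u,v,4,85,205)
T=lambda u,v:c(u-420,v,3,360,190)
p=lambda px,z:at(d,px,z)[:2].round(4)
l=p(S(42,420),.067);r=p(S(560,518),.067)
print('lip',l,r,np.linalg.norm(l-r)); o=(l+r)/2
y=(l-r)/np.linalg.norm(l-r); x=np.array([y[1],-y[0]]); print('shelf o',o,'yaw',np.arctan2(x[1],x[0]))
bl=p(S(120,35),.07);br=p(S(633,132),.07); print('back',bl,br,np.linalg.norm(bl-br))
for n,q,z in(('a',S(193,364),.018),('b',S(327,388),.018),('cov',S(452,418),.012)):
    w=p(q,z); print(n,w,'shelf',x@(w-o),y@(w-o))
for q in[(445,360),(490,368),(412,468),(472,478)]:
    w=p(S(*q),.019);print('covc',x@(w-o),y@(w-o))
fr=p(G(265,22),.001);fl=p(G(25,165),.001);br=p(G(390,258),.025);bl=p(G(150,400),.025)
print('scoop',fl,fr,bl,br,np.linalg.norm(fl-fr),np.linalg.norm(fl-bl))
f=(fl+fr)/2;b=(bl+br)/2;v=f-b;print('ctr',(f+b)/2,'len',np.linalg.norm(v),'yaw',np.arctan2(v[1],v[0]), 'yaw2',np.arctan2(*((fl-fr)*[1,1])[::1])*1)
w=fl-fr; print('yaw from front',np.arctan2(-w[0],w[1]))
h=p(G(236,312),.1); print('handle',h)
k=[p(T(*q),z) for q,z in(((525,18),.04),((798,100),.04),((441,248),.04),((722,340),.04))];print('tray',k,np.mean(k,0))
print('tray edges',[np.linalg.norm(k[i]-k[j]) for i,j in((0,1),(2,3),(0,2),(1,3))],'xdir',k[0]-k[2],k[1]-k[3])
print('bottle top',p((406,151),.15),'base',p((393,165),0))
E
python3 m.py
```

```text
lip [0.6031 0.181 ] [ 0.5488 -0.1251] 0.31087891533521533
shelf o [0.57595 0.02795] yaw -0.17556661981843952
back [0.8352 0.1399] [ 0.7807 -0.1677] 0.31239079691949956
a [0.6455 0.0978] shelf 0.05628043311053737 0.08092427230992151
b [0.6316 0.0146] shelf 0.05712632515090451 -0.0034246130807938924
cov [ 0.6146 -0.0634] shelf 0.05401160764439269 -0.08319489912048808
covc 0.08789563605668162 -0.07210604802782764
covc 0.08815853584167302 -0.10049655495713504
covc 0.017777950601894587 -0.06443531230929665
covc 0.018645683943376148 -0.10196059763596782
scoop [0.4681 0.435 ] [0.5587 0.2899] [0.3283 0.3446] [0.4144 0.2032] 0.17106247396784602 0.16648183084048543
ctr [0.442375 0.318175] len 0.16738968008811056 yaw 0.5574277995574392 yaw2 -0.5581655565406751
yaw from front 0.5581655565406751
handle [0.3875 0.2734]
tray [array([ 0.598 , -0.3108]), array([ 0.5339, -0.5323]), array([ 0.412 , -0.2416]), array([ 0.3413, -0.4663])] [ 0.4713  -0.38775]
tray edges [np.float64(0.23058850795302002), np.float64(0.23556014094069477), np.float64(0.19845563736009114), np.float64(0.20359459717782302)] xdir [ 0.186  -0.0692] [ 0.1926 -0.066 ]
bottle top [ 0.6841 -0.306 ] base [ 0.6811 -0.3185]
```

Emit:
step_arm(moves=[0.223,-0.371,0.02,0,-1,0.223,-0.371,0.02,0,-1,0.223,-0.371,0.02,0,-1,0.223,-0.371,0.02,0,-1,0.223,-0.371,0.02,0,-1])

```text
clock: 0.6
position: [0.2126, -0.3395, 0.2345]
ee_rot: [-0.002, 0.991, 0.137, 0.0]
contact_force: [-0.1, -0.9, 0.8]
width: 0.0854
```

Emit:
step_arm(moves=[0.223,-0.371,0.02,0,-1,0.223,-0.371,0.02,0,-1,0.223,-0.371,0.02,0,-1,0.223,-0.371,0.02,0,-1,0.223,-0.371,0.02,0,-1])

```text
clock: 1.1
position: [0.2695, -0.1324, 0.2249]
ee_rot: [-0.001, 0.99, 0.138, 0.0]
contact_force: [-0.7, -0.1, -0.9]
width: 0.0851
```

Emit:
step_arm(moves=[0.223,-0.371,0.02,0,-1,0.223,-0.371,0.02,0,-1,0.223,-0.371,0.02,0,-1,0.223,-0.371,0.02,0,-1,0.223,-0.371,0.02,0,-1])

```text
clock: 1.6
position: [0.3278, 0.0766, 0.2153]
ee_rot: [-0.001, 0.99, 0.139, 0.001]
contact_force: [-0.4, -0.8, 0.3]
width: 0.0857
```

Emit:
step_arm(moves=[0.223,-0.371,0.02,-0.09,-1,0.223,-0.371,0.02,-0.09,-1,0.223,-0.371,0.02,-0.09,-1,0.223,-0.371,0.02,-0.09,-1,0.223,-0.371,0.02,-0.09,-1])

```text
clock: 2.1
position: [0.386, 0.2857, 0.2048]
ee_rot: [-0.001, 0.961, 0.276, 0.001]
contact_force: [0.3, -0.6, 0.7]
width: 0.0853
```

```bash
cat >> h.py <<'E'
def to(x,y,z,yaw):
    "fractions for a move to world TCP pose, tool x at yaw, from the measured pose"
    s=manip.get_state(); q=s['ee_rot']; W=R.from_quat([q[1],q[2],q[3],q[0]]).as_matrix()
    cy=np.arctan2(W[1,0],W[0,0]); dy=(yaw-cy+np.pi)%(2*np.pi)-np.pi
    D=W.T@(np.array([x,y,z])-s['position'])
    print('t',round(s['clock'],2),'pos',s['position'].round(4),'yaw',round(cy,4),'F',s['contact_force'].round(1),'w',round(s['width'],4),'| move',(D/.5).round(4),'twist',round(-dy/np.pi,4),'dist',round(np.linalg.norm(D),3))
E
python3 - <<'E'
from h import *
to(.383,.281,.08,.558)
d=snap('wrist','w1'); print(d['T_tool_cam'],d['fx'])
E
```

```text
t 2.1 pos [0.386  0.2857 0.2048] yaw 0.5599 F [ 0.3 -0.6  0.7] w 0.0853 | move [-0.0106  0.005   0.2495] twist 0.0006 dist 0.125
[[-2.10892480e-03 -9.49368258e-01 -3.14158341e-01  8.10506508e-02]
 [ 9.99997775e-01 -1.98740030e-03 -7.07112702e-04 -1.06554245e-03]
 [ 4.69519742e-05 -3.14159133e-01  9.49370337e-01 -1.28217910e-01]
 [ 0.00000000e+00  0.00000000e+00  0.00000000e+00  1.00000000e+00]] 325.19226210127806
```

View pics/w1.png

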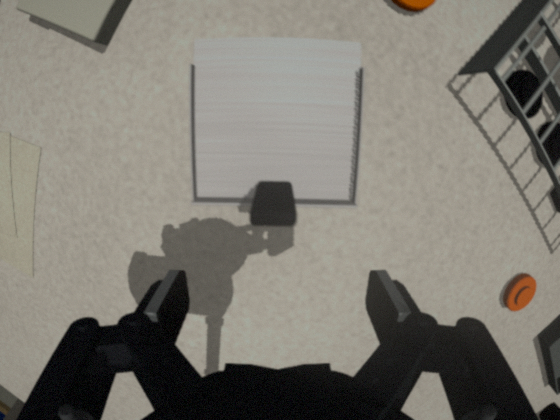

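```bash
python3 - <<'E'
from h import *
d=load('w1')
for n,px,z in(('top front',(273,209),.105),('top back',(273,225),.105),('FL',(194,40),.002),('FR',(360,40),.002),('BL',(195,200),.025),('BR',(355,204),.025),('tl',(250,224),.105),('tr',(297,224),.105)): print(n,at(d,px,z)[:2].round(4))
E
```

```text
top front [0.3899 0.2932]
top back [0.3792 0.2866]
FL [0.4718 0.4403]
FR [0.5609 0.2973]
BL [0.3339 0.3524]
BR [0.4158 0.2132]
tl [0.3707 0.3017]
tr [0.3894 0.2718]
```

Emit:
step_arm(moves=[0.005,-0.007,0.1,0,-1,0.005,-0.007,0.17,0,-1,0.005,-0.007,0.23,0,-1,0.005,-0.007,0.249,0,-1,0.005,-0.007,0.249,0,-1], force=120)

```text
clock: 2.65
position: [0.3839, 0.2844, 0.0798]
ee_rot: [0.001, 0.962, 0.274, -0.002]
contact_force: [0.5, 0.4, -0.3]
width: 0.0853
```

Emit:
step_arm(moves=[0,0,0,0,1,0,0,0,0,1,0,0,0,0,1,0,0,0,0,1,0,0,0,0,1], force=120)

```text
clock: 3.15
position: [0.3854, 0.2862, 0.0823]
ee_rot: [-0.0, 0.962, 0.275, 0.001]
contact_force: [-0.9, -0.5, 6.4]
width: 0.0342
```

```bash
python3 - <<'E'
from h import *
to(.4744-.07*np.cos(.1756),.0856+.07*np.sin(.1756),.115,-.1756)
E
```

```text
t 3.15 pos [0.3854 0.2862 0.0823] yaw 0.5566 F [-0.9 -0.5  6.4] w 0.0342 | move [-0.1648  0.3411 -0.0658] twist 0.2331 dist 0.192
```

Emit:
step_arm(moves=[0,0,-0.02,0,1,0,0,-0.045,0,1,0,0,-0.065,0,1,0,0,-0.07,0,1,0,0,-0.07,0,1], force=120)

```text
clock: 3.65
position: [0.3847, 0.2857, 0.1163]
ee_rot: [-0.0, 0.962, 0.275, 0.0]
contact_force: [0.6, -0.3, -3.0]
width: 0.0348
```

Emit:
step_arm(moves=[-0.02,0.04,0,0.03,1,-0.05,0.105,0,0.07,1,-0.08,0.17,0,0.115,1,-0.11,0.23,0,0.16,1,-0.135,0.28,0,0.2,1])

```text
clock: 4.15
position: [0.4005, 0.1295, 0.1153]
ee_rot: [0.0, 0.999, -0.039, -0.001]
contact_force: [0.5, 0.8, -2.1]
width: 0.0347
```

```bash
python3 - <<'E'
from h import *
to(.4744-.07*np.cos(.1756),.0856+.07*np.sin(.1756),.115,-.1756)
E
```

```text
t 4.15 pos [0.4005 0.1295 0.1153] yaw -0.0774 F [ 0.5  0.8 -2.1] w 0.0347 | move [0.0148 0.0623 0.0005] twist 0.0312 dist 0.032
```

Emit:
step_arm(moves=[0.008,0.035,0,0.02,1,0.015,0.062,0,0.031,1,0.015,0.062,0,0.031,1,0.015,0.062,0,0.031,1])

```text
clock: 4.55
position: [0.406, 0.0997, 0.1154]
ee_rot: [-0.0, 0.996, -0.085, -0.001]
contact_force: [-0.6, 0.0, -2.7]
width: 0.0343
```

```bash
python3 - <<'E'
from h import *
to(.4744-.07*np.cos(.1756),.0856+.07*np.sin(.1756),.115,-.1756)
t=snap('top','t1');s=snap('scene','s1')
A=cv2.resize(t['frame'][150:285,180:320],None,fx=4,fy=4,interpolation=cv2.INTER_CUBIC)
cv2.imwrite('pics/c3.png',A)
E
```

```text
t 4.55 pos [0.406  0.0997 0.1154] yaw -0.1697 F [-0.6  0.  -2.7] w 0.0343 | move [-0.0005  0.0039  0.0009] twist 0.0019 dist 0.002
```

View pics/c3.png

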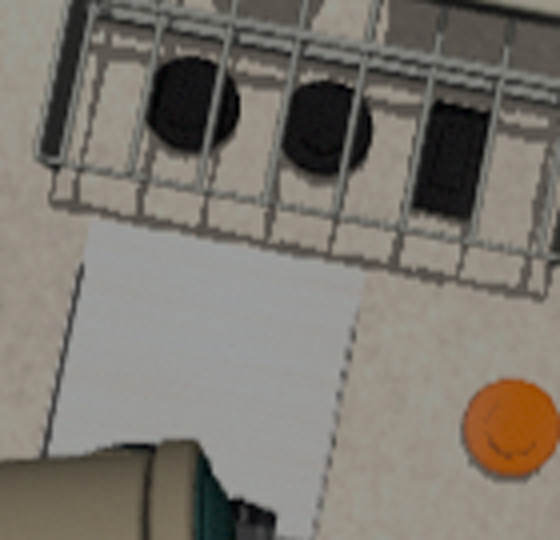

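```bash
python3 - <<'E'
from h import *
d=load('t1'); o=np.array([.57595,.02795]);ya=-.1756;x=np.array([np.cos(ya),np.sin(ya)]);y=np.array([-x[1],x[0]])
S=lambda u,v:((u+.5)/4-.5+180,(v+.5)/4-.5+150)
for z in(.02,.035):
    l,r=[at(d,S(*q),z)[:2] for q in((89,222),(364,271))]
    w=l-r; print(z,[(x@(p-o),y@(p-o)) for p in(l,r)],np.linalg.norm(w),'yaw',np.arctan2(-w[0],w[1]))
s=d['state']['position'];print('tcp shelf',x@(s[:2]-o),y@(s[:2]-o))
E
```

```text
0.02 [(np.float64(-0.02790301158484297), np.float64(0.12924470249662243)), (np.float64(-0.026079193187763836), np.float64(-0.042590748134211466))] 0.1718451291339015 yaw -0.16498664920647269
0.035 [(np.float64(-0.028842679115813567), np.float64(0.12661972787489378)), (np.float64(-0.027044214801577423), np.float64(-0.04282692666876705))] 0.16945619849957783 yaw -0.16498664920647263
tcp shelf -0.17984549635445476 0.040986584393537334
```

```bash
python3 - <<'E'
from h import *
A=load('s1')['frame'][190:330,260:460]
cv2.imwrite('pics/c4.png',cv2.resize(A,None,fx=4,fy=4,interpolation=cv2.INTER_CUBIC))
E
```

```text
(no output)
```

View pics/c4.png

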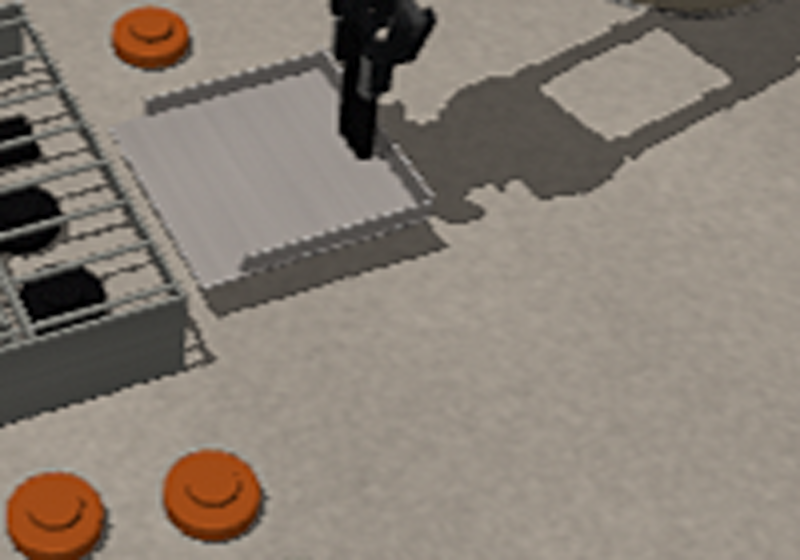

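Emit:
step_arm(moves=[0,0.003,0.02,0.003,1,0,0.003,0.045,0.003,1,0,0.003,0.063,0.003,1,0,0.003,0.07,0.003,1,0,0.003,0.07,0.003,1])

```text
clock: 5.15
position: [0.4056, 0.0986, 0.0823]
ee_rot: [0.0, 0.996, -0.089, -0.0]
contact_force: [-7.5, -0.1, 20.0]
width: 0.0346
```

Emit:
step_arm(moves=[0.015,0,0,0,1,0.035,0,0,0,1,0.055,0,0,0,1,0.075,0,0,0,1,0.09,0,0,0,1])

```text
clock: 5.65
position: [0.4481, 0.0911, 0.0823]
ee_rot: [-0.0, 0.996, -0.089, -0.002]
contact_force: [-12.5, 2.1, 23.1]
width: 0.0343
```

```bash
python3 - <<'E'
from h import *
to(.5,.0856,.08,-.1756)
t=snap('top','t2')
A=t['frame'][150:285,180:320]
cv2.imwrite('pics/c5.png',cv2.resize(A,None,fx=4,fy=4,interpolation=cv2.INTER_CUBIC))
E
```

```text
t 5.65 pos [0.4481 0.0911 0.0823] yaw -0.1783 F [-12.5   2.1  23.1] w 0.0343 | move [ 0.1042 -0.0077  0.0042] twist -0.0009 dist 0.052
```

View pics/c5.png

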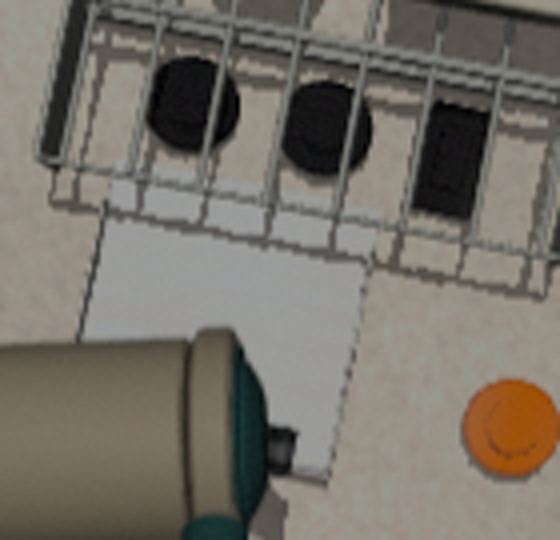

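Emit:
step_arm(moves=[0.015,0,-0.0025,0,1,0.032,0,-0.0025,0,1,0.05,0,-0.0025,0,1,0.066,0,-0.0025,0,1,0.08,0,-0.0025,0,1])

```text
clock: 6.2
position: [0.4886, 0.0835, 0.0823]
ee_rot: [-0.0, 0.996, -0.089, -0.002]
contact_force: [-8.2, 1.1, 10.9]
width: 0.0347
```

Emit:
step_arm(moves=[0.016,0,0,0,1,0.032,0,0,0,1,0.048,0,0,0,1,0.064,0,0,0,1,0.076,0,0,0,1])

```text
clock: 6.7
position: [0.5256, 0.0768, 0.0824]
ee_rot: [-0.0, 0.996, -0.089, -0.002]
contact_force: [-9.5, 0.9, 12.1]
width: 0.0346
```

```bash
python3 - <<'E'
from h import *
to(.5,.0856,.08,-.1756)
t=snap('top','t3');s=snap('scene','s3')
A=cv2.resize(t['frame'][150:250,180:320],None,fx=4,fy=4,interpolation=cv2.INTER_CUBIC)
B=cv2.resize(s['frame'][200:310,195:335],None,fx=4,fy=4,interpolation=cv2.INTER_CUBIC)
cv2.imwrite('pics/c6.png',cv2.resize(np.vstack([A[:,:],B]),None,fx=.7,fy=.7,interpolation=cv2.INTER_AREA))
E
```

```text
t 6.7 pos [0.5256 0.0768 0.0824] yaw -0.1785 F [-9.5  0.9 12.1] w 0.0346 | move [-0.0535 -0.0081  0.0049] twist -0.0009 dist 0.027
```

View pics/c6.png

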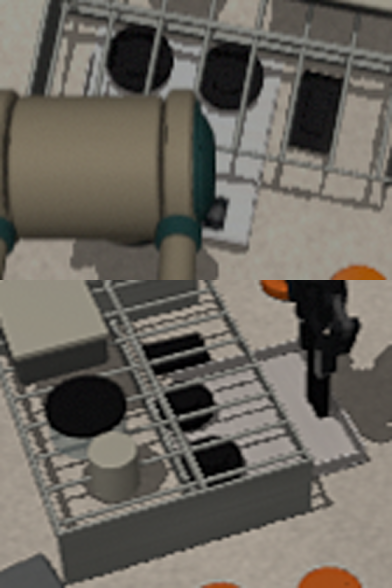

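```bash
python3 - <<'E'
from h import *
d=load('t3'); o=np.array([.57595,.02795]);ya=-.1756;x=np.array([np.cos(ya),np.sin(ya)]);y=np.array([-x[1],x[0]])
s=d['state']['position'];print('tcp shelf',x@(s[:2]-o),y@(s[:2]-o))
g=d['frame'].max(2)[150:210,200:290]
for n,q in(('a',(139,59)),('b',(231,77))):
    w=at(d,(q[0]/2.8+179.6,q[1]/2.8+149.6),.022)[:2]; print(n,x@(w-o),y@(w-o))
E
```

```text
tcp shelf -0.058091578873206554 0.03935456026468499
a 0.06845748285037356 0.07952436728261998
b 0.0679347246067847 -0.003279787042982054
```

Emit:
step_arm(moves=[0.004,0,0,0,1,0.004,0,0,0,1,0.001,0,0,0,1,-0.006,0,0,0,1,-0.018,0,0,0,1])

```text
clock: 7.3
position: [0.521, 0.0778, 0.0824]
ee_rot: [0.0, 0.996, -0.089, 0.003]
contact_force: [3.0, 0.5, 3.0]
width: 0.0345
```

Emit:
step_arm(moves=[-0.016,0,0,0,1,-0.034,0,0,0,1,-0.054,0,0,0,1,-0.074,0,0,0,1,-0.094,0,0,0,1])

```text
clock: 7.8
position: [0.4718, 0.0864, 0.0824]
ee_rot: [-0.0, 0.996, -0.089, 0.001]
contact_force: [6.0, -1.4, 3.0]
width: 0.0346
```

Emit:
step_arm(moves=[-0.02,0,0,0,1,-0.04,0,0,0,1,-0.06,0,0,0,1,-0.08,0,0,0,1,-0.1,0,0,0,1])

```text
clock: 8.3
position: [0.4229, 0.0953, 0.0824]
ee_rot: [-0.0, 0.996, -0.089, 0.001]
contact_force: [4.3, -0.5, 1.1]
width: 0.0348
```

Emit:
step_arm(moves=[-0.02,0,0,0,1,-0.038,0,0,0,1,-0.05,0,0,0,1,-0.056,0,0,0,1,-0.058,0,0,0,1])

```text
clock: 8.8
position: [0.3941, 0.1004, 0.0823]
ee_rot: [-0.0, 0.996, -0.089, 0.001]
contact_force: [4.3, -0.3, 8.2]
width: 0.0343
```

```bash
python3 - <<'E'
from h import *
to(.5,.0856,.08,-.1756)
t=snap('top','t4')
s=load('t4')['state']['position']; o=np.array([.57595,.02795]);print('tcp shelf x',np.dot(s[:2]-o,[np.cos(.1756),-np.sin(.1756)]))
A=t['frame'][150:285,180:320]
cv2.imwrite('pics/c7.png',cv2.resize(A,None,fx=4,fy=4,interpolation=cv2.INTER_CUBIC))
E
```

```text
t 8.8 pos [0.3941 0.1004 0.0823] yaw -0.1784 F [ 4.3 -0.3  8.2] w 0.0343 | move [ 0.2137 -0.0084  0.0049] twist -0.0009 dist 0.107
tcp shelf x -0.1917306051009104
```

View pics/c7.png

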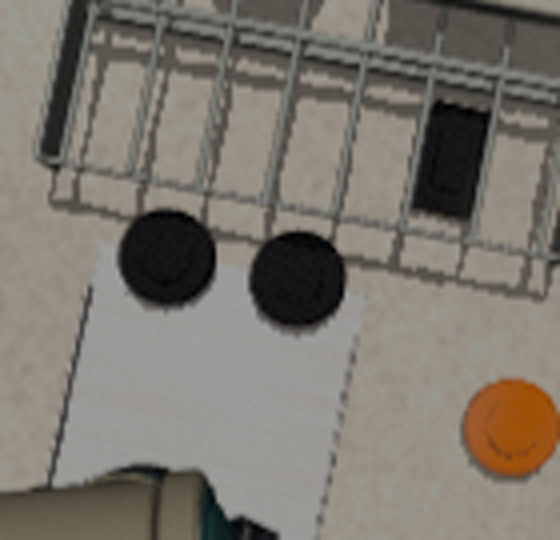

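```bash
python3 - <<'E'
from h import *
d=load('t4'); o=np.array([.57595,.02795]);ya=-.1756;x=np.array([np.cos(ya),np.sin(ya)]);y=np.array([-x[1],x[0]])
S=lambda u,v:((u+.5)/4-.5+180,(v+.5)/4-.5+150)
for n,q,z in(('a',(168,258),.02),('b',(298,279),.02),('fl',(99,243),.0015),('fr',(364,290),.0015)):
    w=at(d,S(*q),z)[:2]; print(n,x@(w-o),y@(w-o))
E
```

```text
a -0.04064511184040562 0.07725137436258508
b -0.038476613429718004 -0.003651677865068372
fl -0.03850536951994223 0.1237406184769324
fr -0.03658708731082393 -0.04452176837294787
```

```bash
python3 - <<'E'
from h import *
o=np.array([.57595,.02795]);ya=-.1756;x=np.array([np.cos(ya),np.sin(ya)]);y=np.array([-x[1],x[0]])
def line(d,xs,yv,z=.0015):
    P=[np.r_[o+x*a+y*yv,z] for a in xs]; uv=proj(d,P).astype(np.float32)
    g=cv2.remap(d['frame'],uv[:,0].reshape(1,-1),uv[:,1].reshape(1,-1),cv2.INTER_LINEAR)[0].astype(int)
    return g[:,2]-g[:,0], g.mean(1).astype(int)   # pan is grey, bench brownish
xs=np.arange(.03,.125,.004)
d=load('t3')
print((xs*1000).astype(int))
for yv in(.120,.110,.045,.039,.034,-.038): print(yv,*line(d,xs,yv),sep='\n')
d=load('t4');xs=np.arange(-.08,-.01,.004);print((xs*1000).astype(int))
for yv in(.120,.039): print(yv,*line(d,xs,yv),sep='\n')
E
```

```text
[ 30  34  38  42  46  50  54  58  62  66  70  74  78  82  86  90  94  98
 102 106 110 114 118 122]
0.12
[10  1  1  1  1  1  4  3  3  1  2  0  4  5  5 -1  3 11  3  4  5  3  5 11]
[ 98 138 142 151 149 139 149 145 144 152 155 156 107  89 120 158 130  81
  44 114 103 112 108  88]
0.11
[19  4  1  2  2  0  3  3  2  0  2  2  1  0  0  1  3  7  3  3  6  3  7 12]
[ 81 110 142 139 126 135 127  89  52  39  39  45  42  42  74 128  99  78
  64 102  88 100 126 111]
0.045
[27 26 24 23 22 14  2  0 -3 -1  1 -1  3  5  2  2  6  8  4  4  4  3  5 12]
[100  97  94  89  82  95 149 157 158 158 158 158 120  90 130 134  91  75
  63 129  83 100 118  86]
0.039
[27 26 26 24 23 17  4 -1 -2 -1  0 -1  1  5  1  0  6 11  3  5  6  4  7 11]
[101  98  94  91  84  84 139 158 159 158 157 159 135  90 123 149  97  81
  55 120  96 117 108  87]
0.034
[26 27 25 25 23 18  5 -1 -4 -2  0 -1  3  5  0  0  6 10  5  5  6  2  6 11]
[102 100  95  92  85  82 130 158 159 159 157 157 117  88 141 157 109  80
  71 125  94 110 115  86]
-0.038
[ 2  3  3  3  3  5  6  4  2  4  3  2  4  6  4  5  7  8  2  3  3  5  6 11]
[157 157 156 156 157 156 155 155 157 155 157 157 122  86 131 147  96  74
  52 125  89 110 113  86]
[-80 -76 -72 -67 -63 -59 -55 -51 -47 -43 -39 -35 -31 -27 -23 -19 -15 -11]
0.12
[ 4  4  4  2  1 -1 -1  3  3  1  1 14 19 19 18 13 16 18]
[147 138 146 142 152 153 152 152 151 153 153 145 140 144 142  92 126 143]
0.039
[ 2  2 -3  0  0 -1  0  1  0 -1  0 12 18 20 19 14 16 18]
[151 152 154 154 153 154 153 153 154 153 153 147 145 144 142  96 125 141]
```

Emit:
step_arm(moves=[0.07,0,0,0,1,0.14,0,0,0,1,0.196,0,0,0,1,0.234,0,0,0,1,0.252,0,0,0,1])

```text
clock: 9.35
position: [0.5089, 0.0792, 0.0821]
ee_rot: [-0.0, 0.996, -0.09, -0.011]
contact_force: [-18.7, 4.3, 32.4]
width: 0.0342
```

Emit:
step_arm(moves=[0.009,0,0,0,1,0.013,0,0,0,1,0.014,0,0,0,1,0.014,0,0,0,1])

```text
clock: 9.75
position: [0.514, 0.0783, 0.0821]
ee_rot: [-0.0, 0.996, -0.09, -0.011]
contact_force: [-14.2, 2.2, 25.7]
width: 0.0346
```

```bash
cat >> h.py <<'E'
O=np.array([.57595,.02795]);YA=-.1756;X=np.array([np.cos(YA),np.sin(YA)]);Y=np.array([-X[1],X[0]])
def caps(d,lo=-.14,hi=.105,z=.022):
    "rectified shelf-frame view at height z (1 mm/px), dark round blobs; pan centre by tcp"
    s=d['state']['position']; t=X@(s[:2]-O); print('tcp shelf',round(t,4),round(Y@(s[:2]-O),4),'z',s[2].round(4),'-> scoop cx',round(t+.068,4))
    xs=np.arange(lo,hi,.001); ys=np.arange(-.06,.14,.001); gx,gy=np.meshgrid(xs,ys,indexing='ij')
    P=np.c_[(O+gx.reshape(-1,1)*X+gy.reshape(-1,1)*Y),np.full(gx.size,z)]; uv=proj(d,P).astype(np.float32).reshape(gx.shape+(2,))
    g=cv2.remap(d['frame'],uv[...,0].copy(),uv[...,1].copy(),cv2.INTER_LINEAR).max(2)
    m=cv2.morphologyEx((g<50).astype(np.uint8),cv2.MORPH_CLOSE,np.ones((9,9))); m=cv2.morphologyEx(m,cv2.MORPH_OPEN,cv2.getStructuringElement(cv2.MORPH_ELLIPSE,(31,31)))
    n,l,st,c=cv2.connectedComponentsWithStats(m)
    for i in range(1,n):
        q=(lo+c[i,1]*.001,-.06+c[i,0]*.001); print('blob',np.round(q,4),'size x,y',st[i,3],st[i,2],'-> in scoop x',round(q[0]-t-.068,4))
E
python3 - <<'E'
from h import *
caps(load('t3'));caps(load('t4')); print('now'); caps(snap('top','t5'))
E
```

```text
tcp shelf -0.0581 0.0394 z 0.0824 -> scoop cx 0.0099
blob [ 0.0688 -0.0032] size x,y 61 52 -> in scoop x 0.0589
blob [0.0687 0.0796] size x,y 60 57 -> in scoop x 0.0588
tcp shelf -0.1917 0.0396 z 0.0823 -> scoop cx -0.1237
blob [-0.0402  0.0774] size x,y 58 58 -> in scoop x 0.0835
blob [-0.0385 -0.0036] size x,y 58 56 -> in scoop x 0.0852
now
tcp shelf -0.0698 0.0388 z 0.0821 -> scoop cx -0.0018
blob [ 0.0691 -0.0048] size x,y 60 55 -> in scoop x 0.0709
blob [0.0691 0.0774] size x,y 61 58 -> in scoop x 0.0709
```

Emit:
step_arm(moves=[0,0,-0.002,0,1,0.008,0,-0.003,0,1,0.016,0,-0.003,0,1,0.024,0,-0.003,0,1,0.028,0,-0.003,0,1])

```text
clock: 10.3
position: [0.5287, 0.0756, 0.0821]
ee_rot: [-0.0, 0.996, -0.089, -0.011]
contact_force: [-14.0, 2.6, 17.4]
width: 0.0347
```

```bash
python3 - <<'E'
from h import *
caps(snap('top','t6')); s=manip.get_state(); print(s['contact_force'],s['moment'],s['ee_rot'])
E
```

```text
tcp shelf -0.0548 0.0386 z 0.0821 -> scoop cx 0.0132
blob [ 0.0675 -0.0038] size x,y 61 56 -> in scoop x 0.0543
blob [0.074  0.0785] size x,y 50 58 -> in scoop x 0.0608
[-10.95404466   2.09988744  14.85186433] [0.65316239 1.91011391 0.08875153] [-1.91251679e-04  9.95930332e-01 -8.94822712e-02 -1.07545970e-02]
```

```bash
python3 - <<'E'
from h import *
q=manip.get_state()['ee_rot'];print(R.from_quat([q[1],q[2],q[3],q[0]]).as_matrix().round(4))
E
```

```text
[[ 0.9838 -0.1782 -0.0214]
 [-0.1782 -0.984   0.0023]
 [-0.0215  0.0015 -0.9998]]
```

Emit:
step_arm(moves=[0,0,-0.004,0,1,0,0,-0.011,0,1,0,0,-0.019,0,1,0,0,-0.024,0,1,0,0,-0.026,0,1])

```text
clock: 10.85
position: [0.5298, 0.0748, 0.0928]
ee_rot: [0.001, 0.996, -0.089, -0.01]
contact_force: [-7.2, 1.6, -5.7]
width: 0.0342
```

```bash
python3 - <<'E'
from h import *
d=snap('top','t7');caps(d,z=.032); s=manip.get_state(); print(s['contact_force'],s['moment'],s['ee_rot'])
s=snap('scene','s7')
A=cv2.resize(d['frame'][150:250,180:320],None,fx=4,fy=4,interpolation=cv2.INTER_CUBIC)
B=cv2.resize(s['frame'][190:310,215:355],None,fx=4,fy=4,interpolation=cv2.INTER_CUBIC)
cv2.imwrite('pics/c8.png',cv2.resize(np.vstack([A,B]),None,fx=.68,fy=.68,interpolation=cv2.INTER_AREA))
E
```

```text
tcp shelf -0.0537 0.0381 z 0.0928 -> scoop cx 0.0143
blob [ 0.0664 -0.004 ] size x,y 62 56 -> in scoop x 0.0521
blob [0.0743 0.0785] size x,y 45 56 -> in scoop x 0.06
[-7.85858507  1.86988396 -4.83879384] [0.4170891  2.13505394 0.24736108] [ 5.66134358e-04  9.95982167e-01 -8.89584868e-02 -1.02757196e-02]
```

View pics/c8.png

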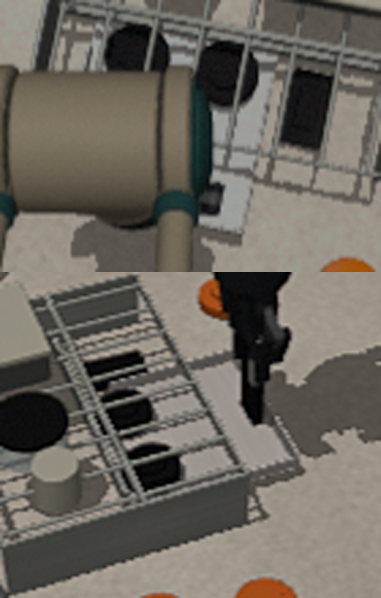

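Emit:
step_arm(moves=[-0.002,0,0,0,1,-0.006,0,0,0,1,-0.012,0,0,0,1,-0.02,0,0,0,1,-0.028,0,0,0,1])

```text
clock: 11.45
position: [0.5264, 0.0767, 0.0968]
ee_rot: [-0.0, 0.996, -0.089, 0.002]
contact_force: [0.8, -0.6, -4.5]
width: 0.0344
```

```bash
python3 - <<'E'
from h import *
d=snap('top','t8');caps(d,z=.032); s=manip.get_state(); print(s['contact_force'],s['moment'],s['ee_rot'])
E
```

```text
tcp shelf -0.0573 0.0393 z 0.0968 -> scoop cx 0.0107
blob [ 0.0679 -0.0041] size x,y 59 53 -> in scoop x 0.0572
blob [0.0686 0.0786] size x,y 60 56 -> in scoop x 0.0578
[-0.8524615   0.28369351 -4.14753342] [0.05365955 0.39582384 0.04914427] [-1.57827463e-04  9.95997633e-01 -8.93647840e-02  1.62021756e-03]
```

Emit:
step_arm(moves=[-0.004,0,0,0,1,-0.01,0,0,0,1,-0.018,0,0,0,1,-0.028,0,0,0,1,-0.038,0,0,0,1])

```text
clock: 12.0
position: [0.5061, 0.0801, 0.0966]
ee_rot: [0.0, 0.996, -0.089, 0.0]
contact_force: [0.4, 0.8, -4.0]
width: 0.0342
```

```bash
python3 - <<'E'
from h import *
d=snap('top','t9');caps(d,z=.032); s=manip.get_state(); print(s['contact_force'],s['moment'],s['ee_rot'])
E
```

```text
tcp shelf -0.0779 0.0391 z 0.0966 -> scoop cx -0.0099
blob [ 0.0477 -0.0044] size x,y 59 53 -> in scoop x 0.0576
blob [0.048  0.0785] size x,y 59 56 -> in scoop x 0.0579
[-1.31070285 -0.45443345 -5.91513861] [0.02939288 0.42421174 0.01644314] [ 5.54230530e-05  9.96019343e-01 -8.91323474e-02 -9.43445578e-04]
```

Emit:
step_arm(moves=[-0.006,0,0,0,1,-0.016,0,0,0,1,-0.03,0,0,0,1,-0.046,0,0,0,1,-0.062,0,0,0,1])

```text
clock: 12.55
position: [0.4751, 0.0857, 0.0965]
ee_rot: [0.0, 0.996, -0.089, -0.0]
contact_force: [-0.3, 0.8, -4.3]
width: 0.0344
```

Emit:
step_arm(moves=[-0.016,0,0,0,1,-0.032,0,0,0,1,-0.048,0,0,0,1,-0.064,0,0,0,1,-0.08,0,0,0,1])

```text
clock: 13.05
position: [0.436, 0.0928, 0.0966]
ee_rot: [0.0, 0.996, -0.089, 0.0]
contact_force: [0.4, -0.2, -4.3]
width: 0.0345
```

Emit:
step_arm(moves=[-0.016,0,0,0,1,-0.032,0,0,0,1,-0.046,0,0,0,1,-0.056,0,0,0,1,-0.06,0,0,0,1])

```text
clock: 13.55
position: [0.4064, 0.0981, 0.0965]
ee_rot: [0.0, 0.996, -0.089, -0.0]
contact_force: [0.3, 0.3, -4.3]
width: 0.0342
```

```bash
python3 - <<'E'
from h import *
d=snap('top','t10');caps(d,z=.032); s=manip.get_state(); print(s['contact_force'],s['moment'],s['ee_rot'])
E
```

```text
tcp shelf -0.1792 0.0394 z 0.0965 -> scoop cx -0.1112
blob [-0.0544 -0.0032] size x,y 59 57 -> in scoop x 0.0568
blob [-0.0538  0.0787] size x,y 59 58 -> in scoop x 0.0574
[-1.97253424 -0.11663149 -3.90211525] [ 0.09890339  0.3014507  -0.03731609] [ 4.78705106e-05  9.96023623e-01 -8.90893532e-02 -1.66671738e-04]
```

Emit:
step_arm(moves=[0,0,-0.004,0,1,0,0,-0.014,0,1,0,0,-0.03,0,1,0,0,-0.05,0,1,0,0,-0.07,0,1])

```text
clock: 14.1
position: [0.4075, 0.098, 0.1326]
ee_rot: [-0.0, 0.996, -0.089, 0.0]
contact_force: [0.2, 0.8, -4.4]
width: 0.0344
```

Emit:
step_arm(moves=[0,0,-0.02,0,1,0,0,-0.04,0,1,0,0,-0.06,0,1,0,0,-0.08,0,1,0,0,-0.1,0,1])

```text
clock: 14.6
position: [0.4071, 0.098, 0.1824]
ee_rot: [0.0, 0.996, -0.089, 0.0]
contact_force: [0.6, 0.9, -4.3]
width: 0.0346
```

Emit:
step_arm(moves=[0,0,-0.02,0,1,0,0,-0.036,0,1,0,0,-0.048,0,1,0,0,-0.056,0,1,0,0,-0.06,0,1])

```text
clock: 15.1
position: [0.4072, 0.098, 0.2118]
ee_rot: [0.0, 0.996, -0.089, 0.0]
contact_force: [0.3, -0.1, -3.8]
width: 0.0345
```

```bash
python3 - <<'E'
from h import *
d=snap('top','t11');caps(d,z=.15); s=manip.get_state(); print(s['contact_force'],s['moment'],s['ee_rot'])
to(.396,-.361,.215,-.343)
E
```

```text
tcp shelf -0.1784 0.0395 z 0.2118 -> scoop cx -0.1104
blob [-0.0538 -0.0033] size x,y 58 57 -> in scoop x 0.0567
blob [-0.0534  0.0784] size x,y 59 59 -> in scoop x 0.057
[ 0.20707137 -0.02068671 -4.45316601] [ 0.03335843  0.27367901 -0.02482648] [ 3.35853856e-05  9.96014172e-01 -8.91949778e-02  1.53725931e-04]
t 15.15 pos [0.4072 0.098  0.2118] yaw -0.1786 F [ 0.2 -0.  -4.5] w 0.0345 | move [ 0.141   0.9073 -0.0062] twist 0.0523 dist 0.459
```

Emit:
step_arm(moves=[0.001,0.006,0,0,1,0.003,0.02,0,0,1,0.006,0.042,0,0,1,0.011,0.071,0,0,1,0.017,0.109,0,0,1])

```text
clock: 15.65
position: [0.4055, 0.0418, 0.2113]
ee_rot: [0.0, 0.996, -0.089, -0.0]
contact_force: [0.1, -0.9, -5.4]
width: 0.0345
```

Emit:
step_arm(moves=[0.007,0.044,0,0,1,0.014,0.091,0,0,1,0.022,0.14,0,0,1,0.03,0.19,0,0,1,0.037,0.239,0,0,1])

```text
clock: 16.15
position: [0.4022, -0.08, 0.2114]
ee_rot: [0.0, 0.996, -0.089, -0.0]
contact_force: [0.5, -0.3, -3.8]
width: 0.0345
```

Emit:
step_arm(moves=[0.008,0.049,0,0,1,0.015,0.099,0,0,1,0.023,0.148,0,0,1,0.031,0.198,0,0,1,0.038,0.247,0,0,1])

```text
clock: 16.65
position: [0.3987, -0.205, 0.2114]
ee_rot: [0.0, 0.996, -0.09, -0.0]
contact_force: [0.2, 0.2, -5.6]
width: 0.0348
```

Emit:
step_arm(moves=[0.008,0.049,0,0,1,0.015,0.099,0,0,1,0.023,0.148,0,0,1,0.03,0.192,0,0,1,0.035,0.227,0,0,1])

```text
clock: 17.15
position: [0.3957, -0.32, 0.2113]
ee_rot: [0.0, 0.996, -0.09, -0.0]
contact_force: [0.6, 0.7, -4.3]
width: 0.0343
```

Emit:
step_arm(moves=[0.005,0.03,0,0.01,1,0.008,0.051,0,0.022,1,0.01,0.067,0,0.035,1,0.012,0.077,0,0.046,1,0.013,0.083,0,0.052,1])

```text
clock: 17.65
position: [0.3956, -0.3599, 0.2115]
ee_rot: [-0.0, 0.985, -0.171, -0.0]
contact_force: [-0.0, 1.1, -4.3]
width: 0.0343
```

```bash
cat > b.py <<'E'
from h import *
TO=np.array([.4713,-.3878]);ty=-.343
def look(d,z,thr=50):
    "dark round blobs in the tray frame at height z"
    tx=np.array([np.cos(ty),np.sin(ty)]);tyv=np.array([-tx[1],tx[0]])
    s=d['state']['position'];print('tcp tray',tx@(s[:2]-TO),tyv@(s[:2]-TO))
    g_=np.arange(-.16,.16,.001);gx,gy=np.meshgrid(g_,g_,indexing='ij')
    P=np.c_[(TO+gx.reshape(-1,1)*tx+gy.reshape(-1,1)*tyv),np.full(gx.size,z)];uv=proj(d,P).astype(np.float32).reshape(gx.shape+(2,))
    g=cv2.remap(d['frame'],uv[...,0].copy(),uv[...,1].copy(),cv2.INTER_LINEAR).max(2)
    m=cv2.morphologyEx((g<thr).astype(np.uint8),cv2.MORPH_OPEN,cv2.getStructuringElement(cv2.MORPH_ELLIPSE,(31,31)))
    n,l,st,c=cv2.connectedComponentsWithStats(m)
    for i in range(1,n): print('blob tray',(c[i,::-1]*.001-.16).round(3),st[i,2:])
E
python3 - <<'E'
from b import *
d=snap('top','t12');look(d,.15); s=manip.get_state(); print(s['contact_force'],s['moment'])
to(.396,-.361,.215,-.343)
E
```

```text
tcp tray -0.08067140140687191 0.0008619342322610917
blob tray [-0.074 -0.057] [  68   84 3735]
blob tray [-0.056 -0.125] [  79  120 6204]
blob tray [ 0.044 -0.039] [  63   61 2941]
[-0.79209586 -0.57532026 -5.806872  ] [ 0.01268233  0.26913566 -0.02021528]
t 17.7 pos [ 0.3957 -0.3602  0.2115] yaw -0.3439 F [-0.8 -0.6 -5.8] w 0.0346 | move [ 0.0012  0.0012 -0.007 ] twist -0.0003 dist 0.004
```

Emit:
step_arm(moves=[-0.004,0,0,0,1,-0.011,0,0,0,1,-0.017,0,0,0,1,-0.02,0,0,0,1], force=120)

```text
clock: 18.1
position: [0.3857, -0.3558, 0.2116]
ee_rot: [-0.0, 0.985, -0.17, -0.0]
contact_force: [-0.7, 0.4, -5.1]
width: 0.0339
```

Emit:
step_arm(moves=[0,0,0,0,1,0,0,0,0,1,0,0,0,0,1,0,0,0,0,1,0,0,0,0,1], force=20)

```text
clock: 18.6
position: [0.3863, -0.3564, 0.2115]
ee_rot: [0.0, 0.985, -0.17, 0.0]
contact_force: [0.4, -0.1, -4.4]
width: 0.035
```

```bash
python3 - <<'E'
from b import *
s=manip.get_state(); print(s['contact_force'],s['moment'],s['width'])
d=snap('top','t13');look(d,.15);look(d,.025)
snap('scene','s13')
E
```

```text
[ 0.38928242 -0.06471855 -4.39177581] [ 0.06432024  0.31222067 -0.02241176] 0.03496793771685615
tcp tray -0.09062221416194799 0.0009383262173590543
blob tray [-0.071 -0.125] [  79  117 6232]
blob tray [-0.085 -0.057] [  67   85 3701]
blob tray [ 0.035 -0.039] [  63   67 3048]
tcp tray -0.09062221416194799 0.0009383262173590543
blob tray [-0.079 -0.112] [  77   98 4881]
blob tray [-0.073 -0.151] [  22   66 1099]
blob tray [ 0.057 -0.091] [  71   79 4021]
blob tray [ 0.055 -0.017] [  32   40 1013]
```

Emit:
step_arm(moves=[0,0,0.006,0,1,0,0,0.02,0,1,0,0,0.04,0,1,0,0,0.05,0,1,0,0,0.054,0,1])

```text
clock: 19.2
position: [0.3857, -0.3558, 0.1833]
ee_rot: [-0.001, 0.985, -0.17, -0.001]
contact_force: [-0.8, 0.1, -4.5]
width: 0.0345
```

Emit:
step_arm(moves=[0.02,0,-0.08,0,1,0.02,0,-0.08,0,1,0.02,0,-0.08,0,1], force=20)

```text
clock: 19.5
position: [0.3961, -0.3603, 0.2251]
ee_rot: [0.001, 0.985, -0.17, 0.001]
contact_force: [-0.4, 0.4, -5.9]
width: 0.0349
```

```bash
python3 - <<'E'
from b import *
s=manip.get_state(); print(s['position'],s['contact_force'],s['moment'],s['width'])
d=snap('top','t14');look(d,.15);look(d,.025)
E
```

```text
[ 0.39606289 -0.36025992  0.22513316] [-0.39266967  0.35749813 -5.91630632] [0.1344551  0.35411013 0.01684286] 0.034944330645692995
tcp tray -0.08011665510965733 0.0006325905588381754
blob tray [-0.071 -0.066] [  69   87 3951]
blob tray [-0.06 -0.13] [  69  110 5553]
blob tray [ 0.058 -0.046] [  63   61 2995]
blob tray [0.058 0.025] [  34   47 1281]
tcp tray -0.08011665510965733 0.0006325905588381754
blob tray [-0.065 -0.121] [  82   99 5174]
blob tray [ 0.082 -0.098] [  71   69 3825]
blob tray [ 0.081 -0.017] [  40   61 1902]
```

Emit:
step_arm(moves=[0,0,0.006,0,1,0,0,0.02,0,1,0,0,0.042,0,1,0,0,0.068,0,1,0,0,0.096,0,1], force=120)

```text
clock: 20.05
position: [0.3952, -0.3593, 0.1749]
ee_rot: [-0.0, 0.985, -0.17, -0.001]
contact_force: [-0.2, 0.3, -4.2]
width: 0.0344
```

Emit:
step_arm(moves=[0,0,0.026,0,1,0,0,0.046,0,1,0,0,0.058,0,1,0,0,0.064,0,1,0,0,0.064,0,1])

```text
clock: 20.55
position: [0.3956, -0.3597, 0.1442]
ee_rot: [-0.0, 0.985, -0.17, -0.0]
contact_force: [-0.1, 0.6, -4.9]
width: 0.0345
```

```bash
python3 - <<'E'
from b import *
s=manip.get_state(); print(s['position'],s['contact_force'],s['moment'],s['width'])
d=snap('top','t15');look(d,.085)
s=snap('scene','s15')
A=cv2.resize(d['frame'][170:310,350:490],None,fx=4,fy=4,interpolation=cv2.INTER_CUBIC)
B=cv2.resize(s['frame'][90:220,170:350],None,fx=3,fy=3,interpolation=cv2.INTER_CUBIC)
out=np.zeros((560,1100,3),np.uint8);out[:560,:560]=A;out[:390,560:]=B
cv2.imwrite('pics/c9.png',cv2.resize(out,None,fx=.72,fy=.72,interpolation=cv2.INTER_AREA))
E
```

```text
[ 0.39559475 -0.35969403  0.14421489] [-0.11852125  0.55075105 -4.94576682] [ 0.14847097  0.31943891 -0.03653196] 0.034510463037692334
tcp tray -0.0807478432106866 0.0010080744129714672
blob tray [-0.048 -0.118] [  90  142 6741]
blob tray [-0.076 -0.047] [  60   76 3100]
blob tray [ 0.056 -0.038] [  61   64 3127]
```

View pics/c9.png

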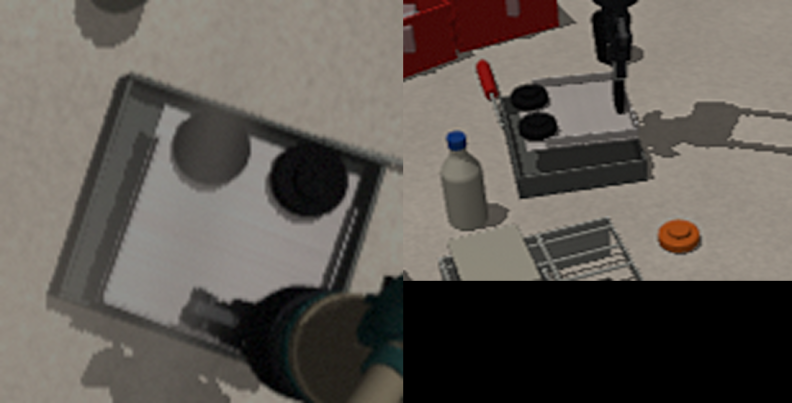

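Emit:
step_arm(moves=[-0.1,0,0,0,1,-0.2,0,0,0,1,-0.3,0,0,0,1,-0.35,0,0,0,1,-0.37,0,0,0,1], force=120)

```text
clock: 21.15
position: [0.2196, -0.2968, 0.1454]
ee_rot: [0.001, 0.985, -0.171, 0.0]
contact_force: [0.6, -0.5, -3.1]
width: 0.0341
```

```bash
python3 - <<'E'
from b import *
s=manip.get_state(); print(s['position'],s['contact_force'],s['moment'],s['width'])
d=snap('top','t16');look(d,.025,65); look(load('t0'),.025,65)
E
```

```text
[ 0.21962508 -0.29675985  0.14541347] [ 0.64660029 -0.49520501 -3.14869088] [0.04361608 0.10524052 0.02078353] 0.03411734276954345
tcp tray -0.2676329110694362 0.0010952987438985512
blob tray [-0.011  0.041] [  63   65 3151]
blob tray [ 0.001 -0.042] [  66   69 3530]
blob tray [0.152 0.145] [ 32  17 468]
tcp tray -0.24193461711851552 -0.26191387855417625
blob tray [0.152 0.146] [ 31  17 451]
```

```bash
python3 - <<'E'
from h import *
to(.390,.10,.145,-.1786)
E
```

```text
t 21.2 pos [ 0.2196 -0.297   0.1455] yaw -0.3433 F [-1.   1.  -2.5] w 0.0342 | move [ 5.360e-02 -8.625e-01 -5.000e-04] twist -0.0524 dist 0.432
```

Emit:
step_arm(moves=[0.002,-0.03,0,0,1,0.006,-0.09,0,0,1,0.01,-0.16,0,0,1,0.014,-0.23,0,0,1,0.018,-0.3,0,0,1])

```text
clock: 21.7
position: [0.2828, -0.1595, 0.1456]
ee_rot: [0.001, 0.985, -0.171, 0.002]
contact_force: [0.0, 0.2, -3.1]
width: 0.0346
```

Emit:
step_arm(moves=[0.004,-0.07,0,0,1,0.009,-0.14,0,0,1,0.013,-0.21,0,0,1,0.017,-0.28,0,0,1,0.022,-0.35,0,0,1])

```text
clock: 22.2
position: [0.3522, 0.0035, 0.1456]
ee_rot: [-0.0, 0.985, -0.17, 0.002]
contact_force: [1.6, -0.8, -2.8]
width: 0.0344
```

Emit:
step_arm(moves=[0.004,-0.07,0,-0.01,1,0.008,-0.13,0,-0.025,1,0.011,-0.18,0,-0.04,1,0.013,-0.205,0,-0.05,1,0.013,-0.213,0,-0.0524,1])

```text
clock: 22.7
position: [0.393, 0.1014, 0.1449]
ee_rot: [-0.0, 0.996, -0.087, 0.001]
contact_force: [0.1, 0.8, -2.8]
width: 0.0343
```

```bash
python3 - <<'E'
from b import *
to(.390,.10,.085,-.1786)
d=snap('top','t17');look(d,.025,65)
E
```

```text
t 22.7 pos [0.393  0.1014 0.1449] yaw -0.1746 F [ 0.1  0.8 -2.8] w 0.0343 | move [-0.0056  0.0038  0.1199] twist 0.0013 dist 0.06
tcp tray -0.2383023517771749 0.4343302679740331
blob tray [-0.01   0.041] [  63   64 3080]
blob tray [ 0.001 -0.042] [  65   68 3459]
blob tray [0.152 0.146] [ 30  17 430]
```

Emit:
step_arm(moves=[-0.005,0,0.03,0,1,-0.01,0,0.06,0,1,-0.01,0,0.09,0,1,-0.01,0,0.11,0,1,-0.01,0,0.12,0,1], force=120)

```text
clock: 23.25
position: [0.3857, 0.1001, 0.0839]
ee_rot: [0.0, 0.996, -0.089, -0.001]
contact_force: [-1.5, -0.4, -2.0]
width: 0.0348
```

Emit:
step_arm(moves=[0,0,0.001,0,1,0,0,0.003,0,1,0,0,0.005,0,1,0,0,0.005,0,1], force=20)

```text
clock: 23.65
position: [0.3867, 0.1008, 0.0825]
ee_rot: [-0.0, 0.996, -0.088, 0.001]
contact_force: [0.4, 0.7, -1.5]
width: 0.0347
```

Emit:
step_arm(moves=[0,0,0,0,0,0,0,0,0,-0.5,0,0,0,0,-1,0,0,0,0,-1,0,0,0,0,-1])

```text
clock: 24.15
position: [0.3862, 0.1008, 0.0821]
ee_rot: [0.0, 0.996, -0.089, 0.0]
contact_force: [0.0, -0.9, 0.1]
width: 0.0856
```

Emit:
step_arm(moves=[0,0,-0.04,0,-1,0,0,-0.12,0,-1,0,0,-0.2,0,-1,0,0,-0.28,0,-1,0,0,-0.34,0,-1])

```text
clock: 24.65
position: [0.3866, 0.1009, 0.2546]
ee_rot: [-0.0, 0.996, -0.089, 0.002]
contact_force: [0.2, -0.2, -0.5]
width: 0.0855
```

Emit:
step_arm(moves=[-0.05,0,0,0,-1,-0.12,0,0,0,-1,-0.2,0,0,0,-1,-0.22,0,0,0,-1,-0.22,0,0,0,-1])

```text
clock: 25.15
position: [0.2765, 0.1203, 0.2521]
ee_rot: [-0.0, 0.996, -0.088, 0.0]
contact_force: [1.1, -0.2, -0.1]
width: 0.0854
```

```bash
python3 - <<'E'
from b import *
d=snap('top','t18');look(d,.025,65); s=manip.get_state(); print(s['position'],s['contact_force'],s['width'])
# pan outline: grey (low R-B), bright, in shelf frame at bench
xs=np.arange(-.26,.0,.001);ys=np.arange(-.10,.18,.001);gx,gy=np.meshgrid(xs,ys,indexing='ij')
P=np.c_[(O+gx.reshape(-1,1)*X+gy.reshape(-1,1)*Y),np.full(gx.size,.003)];uv=proj(d,P).astype(np.float32).reshape(gx.shape+(2,))
g=cv2.remap(d['frame'],uv[...,0].copy(),uv[...,1].copy(),cv2.INTER_LINEAR).astype(int)
m=((g[...,2]-g[...,0]<9)&(g.mean(2)>110)).astype(np.uint8); m=cv2.morphologyEx(m,cv2.MORPH_OPEN,np.ones((7,7)))
n,l,st,c=cv2.connectedComponentsWithStats(m); i=1+st[1:,4].argmax()
pts=np.argwhere(l==i)[:,::-1].astype(np.float32); r=cv2.minAreaRect(pts); print('pan rect y,x',np.array(r[0])*.001+[-.10,-.26],r[1:],st[i])
sc=snap('scene','s18')
E
```

```text
tcp tray -0.35431567613830994 0.41302484467493633
blob tray [-0.011  0.041] [  63   65 3150]
blob tray [ 0.001 -0.042] [  66   69 3526]
blob tray [0.152 0.146] [ 31  17 451]
[0.27813862 0.12029465 0.25232984] [-0.4526796   0.2951754   0.37158604] 0.0855446781638865
pan rect y,x [ 0.03886661 -0.12682594] ((169.23138427734375, 167.4028778076172), 0.40924862027168274) [   54    49   170   169 26998]
```

```bash
python3 - <<'E'
from h import *
a=load('t0')['frame'].astype(int);b=load('t18')['frame'].astype(int)
for n,(u0,u1,v0,v1) in dict(bottle=(375,420,135,180),cover=(280,306,168,210)).items(): print(n,np.abs(a-b)[v0:v1,u0:u1].mean())
job.sign_off()
E
```

```text
bottle 1.1652674897119342
cover 1.6825396825396826
the job is handed in; nothing more can be done
```

I finished the task and handed it in at about 25 s of the 61 s allowed. Both caps are in the tray and the empty scoop lies flat on the bench in front of the shelf. `job.sign_off()` reports no verdict, so the results below are from my own measurements.

**How it went**
- **Scooping:** I gripped the handle on its narrow faces at 120 N and slid the scoop under both caps until they met the back stop. On the first pull-out the caps slid about 25 mm forward on the pan, to the front edge. I went back in, lifted about 10 mm under the lip and pulled out slowly. The caps then stayed at x ≈ 57 mm on the pan through the lift.
- **Step 1:** I count it as met at the first entry, with the caps at x ≈ 59 mm on the pan while the front edge was under the shelf.
- **Emptying:** Dropping the grip to 20 N did not tip the scoop over the tray, and a quick upward jerk did not either. I lowered the scoop to just above the tray walls and pulled it back sharply, so the caps slid off its front edge into the tray. They were not tipped out as the task described.

**Last checks**

| Item | Result |
|---|---|
| Caps in tray frame | (-11, 41) mm and (1, -42) mm, unchanged in later pictures |
| Scoop | Pan outline about 169 × 167 mm at bench height, so flat; centre about 127 mm in front of the lip |
| Gripper | Open and clear, contact force near zero |
| Bottle and cover | No visible change from the first picture |

**Unexplained:** on the second entry the arm stopped about 11 mm short of the commanded depth, with wrist forces up to about 35 N. I nudged it the rest of the way in. It then seemed to jam lightly against the back stop, which cleared when I backed it off.

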